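# Load a round flask into a sprung welding fixture and hold it down

### The arm

A 6-joint arm with a two-finger parallel gripper is mounted at the origin on the work surface. World frame = base frame: x ahead of the robot, y to its left, z up, the work surface at z = 0. Lengths are in m, angles in rad, forces in N, time in s.
With the tool pointing down it reaches from about 0.25 to 0.725 m from the base axis. Payload 4 kg.
Tool frame: the origin (TCP) lies midway between the tips of the shut fingers; the grasp point (between the pads) lies 19 mm behind it; z points along the fingers, x is the direction in which the jaws open and shut, and the axes are right-handed (so a half turn about z gives the same grasp; the last joint's range is limited). The gripper opens to 85 mm and grips with 20 to 120 N. Pads are 22 mm wide; open, the fingers measure 114 mm over their backs; the gripper's body (76 mm by 85 mm) begins 54 mm behind the grasp point. The pads swing forward as they close: fully open they stand 13 mm farther back than shut.
Start: joints at [-1.311, 0.241, 0.005, 1.335, 0, 1.571], TCP at [0.128, -0.483, 0.231] pointing down, gripper open.
Joint ranges: [-2.72, 2.72], [-1.05, 1.87], [-1.09, 1.28], [-1.99, 2.15], [-1.42, 1.44], [-3.14, 3.14]. Speed limits (rad/s): [2.79, 2.79, 3.14, 3.14, 3.14, 3.14].

### API

Orientations are given as a rotation vector (axis times angle).
In Python, from cell import bot gives the robot as it stands. Calls block until the motion is done:
- bot.movep(position, orientation): joint-space move of the TCP to a pose.
- bot.movel(position, frame=None, v=0.15): straight line of the TCP; frame=None keeps the orientation; v is the mean speed in m/s.
- bot.goto_joints(angles): joint-space move.
- bot.set_gripper(opening): finger opening in m; the grip force is fixed at half the most; returns when the fingers have stopped.
- bot.wait(seconds).
- bot.ik(position, orientation): joint angles nearest the present ones, or None.
- bot.observe(): the state.
- bot.grab_frame(name): name is "scene" or "top" or "wrist"; returns a dict with "pixels" (480x640x3 uint8, blue, green, red), "fx", "fy", "cx", "cy" (pixels), "world_from_camera" (4x4, takes a point from camera to world coordinates). Camera axes: x right, y down, z forward; pixel columns grow to the right and rows downward; lengths in m; the calibration is good to about 2 mm. The wrist camera is an equidistant fisheye: a pixel r from the principal point sees the ray r / f radians off the axis. A picture is of the moment at which its call begins. There is no depth.
A pose or a line that the arm cannot do raises bot.MotionError and nothing moves.
- bot.close_job(): hands the job in, once; it reports no verdict.
The state is a dict: "clock": time; "joint_pos": joint angles; "dq": joint speeds; "tau": joint torques, N m; "tool_pos": TCP position; "tcp_rot": TCP orientation; "ft_force": force on the tool from outside, world axes, zero at the start; "torque": the same for the moment, N m; "width": finger opening in m.
Only numpy, scipy, OpenCV 4.12 (cv2) and the standard library are available. Lean on these libraries where they do the work, as an engineer would, in place of code of your own. Each camera call takes 0.05 s, during which the arm holds its last target.

### The job

On the welding bench, fit the blue nest ring onto the yellow sprung table of the fixture so that both brass dowels enter its holes and it lies flat, then stand the round steel flask upright, neck up, in the ring. Press the flask down until the sprung table is fully down on its stop and finish while still holding the flask pressed down like that; do not let go. Leave the brush, spray can and brass coupling where they are.

Things in the scene. Friction and masses are not known exactly. Their poses are not given: they have to be found in the camera images.
- nest_mid (a point): Blue steel nest ring, loose, lying on its underside on the bench. Ring of 54 mm outside, 46 mm bore, rim 40 mm above the underside, on a foot plate 46 (x) by 120 (y) by 8 mm. Two upright grip flats at x = +-28 mm (56 mm across, 30 mm long in y, 8 to 40 mm above the underside). This point: on the ring's axis, 20 mm above the underside; z up.
- flask_mid (a point): Bright steel round flask, loose, standing on its foot: flat foot 32 mm diameter, bulb 60 mm diameter centred 34 mm above the underside, neck 24 mm diameter from 63 mm to the top at 118 mm. This point: on its axis half-way up, 59 mm above the underside; z up the neck. When it rests upright in the ring this point is 64 mm above nest_mid and the foot hangs free.
- cradle_top (a point): Yellow sprung table, 90 (x) by 130 (y) by 10 mm, over a fixed grey base 130 by 170 by 12 mm. This point: centre of its top face, 63 mm above the bench when up, moving down with it; z up. Brass dowels, 9 mm diameter, stand 17 mm above the face at y = +46 and -46 mm, x = 0, the top 6 mm tapered to 3 mm; 2 mm play all round in the ring's holes.
- cradle (a joint): Downward travel of the sprung table in m: 0 up, 0.018 down on its stop. The spring pushes up with 9 N at the top and 20 N at the stop; the table itself weighs 1.5 N. With ring and flask merely resting on it the table stays up.
- flask: The same round flask; origin at the centre of its underside, z up the neck. About 0.35 kg (+-25 %).
- nest: The same nest ring; origin at the centre of its underside, z up. Foot plate holes: 13 mm diameter, right through, at y = +46 and -46 mm, x = 0. The same when turned half round. About 0.22 kg (+-25 %).
- brush: Bystander: flat brush with a wooden handle lying on the far side of the bench, some 200 mm long; leave it alone.
- spray: Bystander: red spray can, 52 mm diameter, 130 mm tall, standing; origin under its centre. Leave it alone.
- coupling: Bystander: brass pipe coupling, 48 mm diameter, 45 mm tall, standing; origin under its centre. Leave it alone.
Not all that is in view belongs to the job. Of the things shaped like the nest, the blue one is meant. Of the things that look like the flask, take the one that is farthest from the robot's base at the start.

How it is judged:
On the way, in this order (a step that is already met when the one before it is completed fails the run):
1. the nest ring lies flat on the sprung table with both dowels in its holes (horizontal distance between nest_mid and cradle_top below 0.004 m and z of nest_mid in the frame of cradle_top between 0.0175 and 0.0225 m and angle between the y axis of nest_mid and the y axis of cradle_top, either way round below 0.12 rad and angle between nest_mid's own z axis and vertical below 0.08 rad), for 0.2 s.
2. the flask sits upright in the seated nest ring (all of step 1 and horizontal distance between flask_mid and nest_mid below 0.01 m and z of flask_mid in the frame of nest_mid between 0.059 and 0.07 m and angle between flask_mid's own z axis and vertical below 0.17 rad), for 0.1 s.
At the end, for the whole second after the job is handed in: Ring flat on the sprung table over both dowels (4 mm, 0.12 rad); flask upright in it (10 mm, 0.17 rad), at rest; the robot touches the flask and presses it on the ring with over 6 N, the sprung table held down at least 14.5 of its 18 mm (all of step 2 and value of joint cradle above 0.0145 m and contact force between flask and nest above 6 N and contact force between any of the fingers, the arm and flask above 2 N and linear speed of flask below 0.02 m/s); the arm keeps its last pose, push and grip.
It fails at once if a bystander is moved by more than 30 mm (distance of any of brush, spray, coupling from where it was at the start of the episode above 0.03 m).
It also fails if it takes over 54 s, if anything falls off the work surface, if the arm or the gripper's body presses on something with over 40 N, if the wrist force passes 120 N, or if a joint passes its speed limit or range.

## Working session

There is one attempt and no reset: what is moved stays moved. The work goes in short steps, each a Python script; the robot and the scene stay as the last script left them, time stands still between calls to the robot, and variables do not carry over. Pictures are saved under pics/ and viewed, and the job is handed in when it is done.

```bash
mkdir -p pics; ls; python3 - <<'E'
from cell import bot
import cv2
for n in ("scene","top","wrist"):
    f=bot.grab_frame(n); cv2.imwrite(f"pics/{n}0.png",f["pixels"]); print(n,f["fx"],f["fy"],f["cx"],f["cy"]); print(f["world_from_camera"].round(4).tolist())
s=bot.observe(); print(s)
E
```

```text
pics
scene 496.7431283281669 496.7431283281669 314.705644993004 234.3708066838516
[[0.254, 0.5878, -0.7681, 1.3451], [0.9671, -0.1452, 0.2087, -0.193], [0.0112, -0.7959, -0.6054, 0.7112], [0.0, 0.0, 0.0, 1.0]]
top 530.1363383925944 530.1363383925944 310.4586259181178 244.28436319747456
[[0.0327, -0.9792, 0.2004, 0.3258], [-0.9995, -0.0312, 0.0105, 0.0362], [-0.004, -0.2007, -0.9797, 1.1992], [0.0, 0.0, 0.0, 1.0]]
wrist 371.64829954431775 371.64829954431775 324.35522946754133 238.9324686175163
[[0.2557, -0.9169, -0.3066, 0.2078], [-0.9668, -0.2433, -0.0786, -0.4621], [-0.0025, 0.3165, -0.9486, 0.373], [0.0, 0.0, 0.0, 1.0]]
{'clock': 0.15, 'joint_pos': array([-1.31096245e+00,  2.41215422e-01,  4.05623006e-03,  1.33521702e+00,
        3.09317270e-05,  1.57081919e+00]), 'dq': array([-2.82299604e-04, -1.93158382e-03,  4.84127972e-03, -2.73966285e-03,
       -2.87576949e-05, -6.68855022e-04]), 'tau': array([ 6.12415242e-04, -3.72635651e+01,  2.52638429e+01,  1.23740124e-02,
        3.58445766e-05,  1.56973783e-05]), 'tool_pos': array([ 0.12834708, -0.482755  ,  0.23063832]), 'tcp_rot': array([-2.48970709e+00,  1.91435512e+00,  1.93715854e-03]), 'ft_force': array([ 0.3406877 , -0.26797591, -0.26332551]), 'torque': array([ 0.00354574, -0.02802169,  0.02751956]), 'width': 0.08528806967745667}
```

View pics/scene0.png

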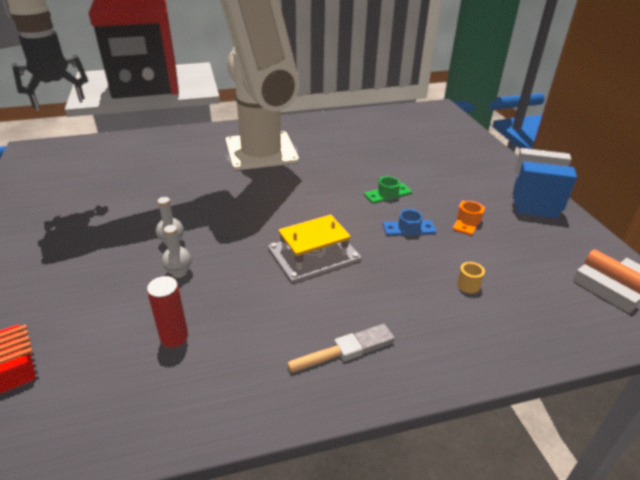

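View pics/top0.png

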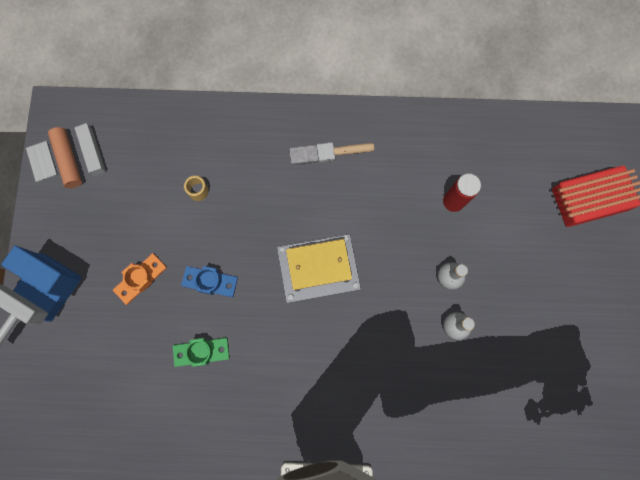

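View pics/wrist0.png

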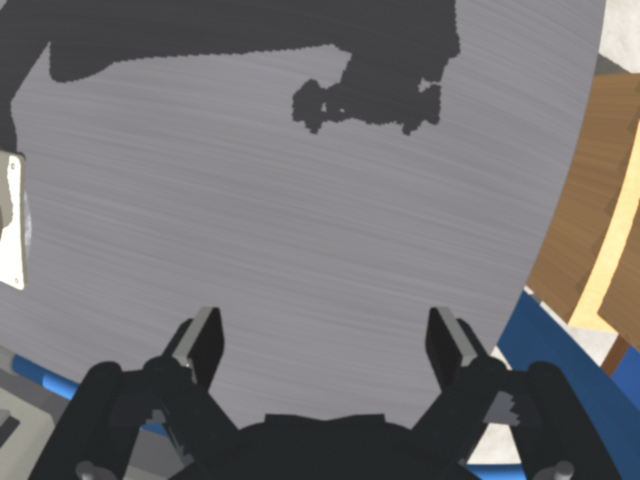

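In the top view, the ring candidates are blue (208,281), green (200,351) and orange (138,277). The flask candidates are (452,276) and (458,326). I take the blue ring and probably the upper flask, which looks farther from the base, and check both in close crops.

```bash
cat > h.py <<'E'
import numpy as np, cv2
from cell import bot
def ray(f,u,v,wrist=False):
    x=(u-f["cx"])/f["fx"]; y=(v-f["cy"])/f["fy"]
    if wrist:
        r=np.hypot(x,y); s=np.sin(r)/r if r>1e-9 else 1.
        d=np.array([x*s,y*s,np.cos(r)])
    else: d=np.array([x,y,1.])
    T=f["world_from_camera"]; return T[:3,3],T[:3,:3]@d
def px(f,u,v,z,wrist=False):
    o,d=ray(f,u,v,wrist); return o+d*(z-o[2])/d[2]
def proj(f,p,wrist=False):
    T=f["world_from_camera"]; q=T[:3,:3].T@(np.asarray(p)-T[:3,3])
    if wrist:
        r=np.hypot(q[0],q[1]); t=np.arctan2(r,q[2]); k=t/r if r>0 else 0
        return np.array([f["cx"]+f["fx"]*q[0]*k,f["cy"]+f["fy"]*q[1]*k])
    return np.array([f["cx"]+f["fx"]*q[0]/q[2],f["cy"]+f["fy"]*q[1]/q[2]])
def crop(f,u0,v0,w,h,s,name):
    c=f["pixels"][v0:v0+h,u0:u0+w]; cv2.imwrite(name,cv2.resize(c,None,fx=s,fy=s,interpolation=cv2.INTER_CUBIC))
def down(a): # tool down, jaw (x) direction at yaw a
    from scipy.spatial.transform import Rotation as R
    x=np.array([np.cos(a),np.sin(a),0]); z=np.array([0,0,-1.]); return R.from_matrix(np.c_[x,np.cross(z,x),z]).as_rotvec()
E
python3 - <<'E'
from h import *
f=bot.grab_frame("top")
a=[]
for u,v,w,h in((170,250,80,60),(275,230,90,75),(425,250,60,100)): 
    c=f["pixels"][v:v+h,u:u+w]; a.append(cv2.resize(c,None,fx=380/w,fy=380/w,interpolation=cv2.INTER_CUBIC))
H=[x[:300] for x in a[:2]]
cv2.imwrite("pics/c1.png",np.hstack([np.vstack([x,np.zeros((320-len(x),380,3),np.uint8)]) if len(x)<320 else x[:320] for x in a[:2]]))
cv2.imwrite("pics/c2.png",cv2.resize(a[2],None,fx=.9,fy=.9))
g=bot.grab_frame("scene"); crop(g,140,185,260,110,3,"pics/c3.png")
for u,v in((450,279),(456,329)): print(px(f,u,v,.034).round(3), np.hypot(*px(f,u,v,.034)[:2]))
E
```

```text
[ 0.496 -0.262  0.034] 0.56085300725416
[ 0.387 -0.273  0.034] 0.47345523557147523
```

View pics/c1.png

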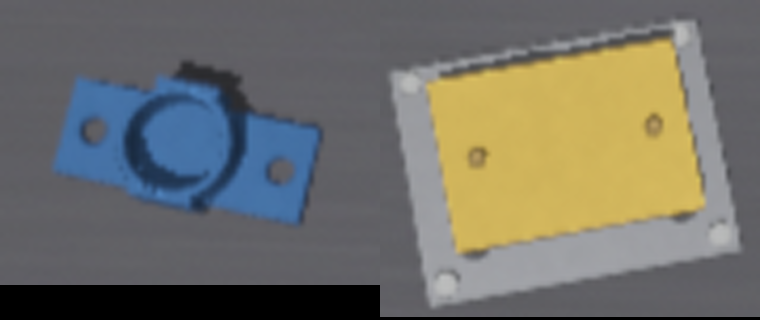

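View pics/c2.png

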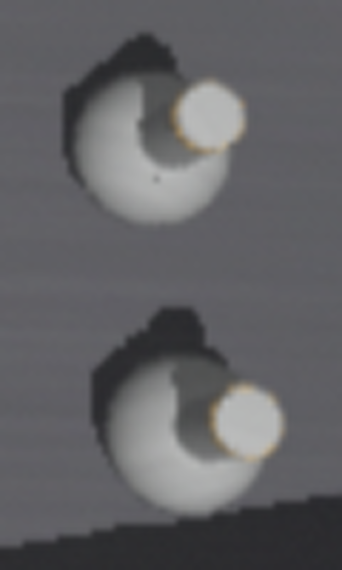

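View pics/c3.png

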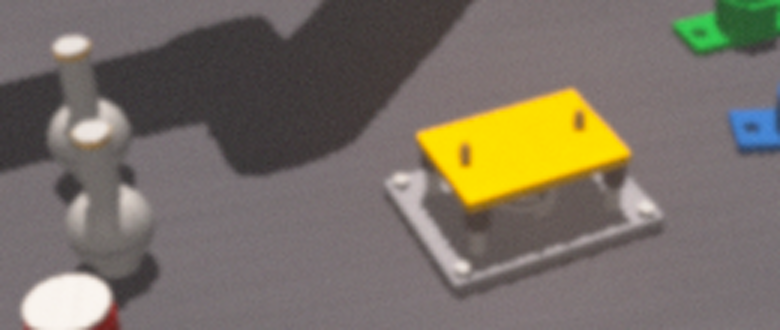

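Both crops confirm the choice: the blue ring has its holes at crop (93,130) and (280,170), and the farther flask is the upper one, 0.561 m from the base against 0.473 m. The dowels are at crop (477,157) and (654,125). Next I measure these and hover over the ring.

```bash
python3 - <<'E'
from h import *
f=bot.grab_frame("top"); s=380/80
n=[px(f,170+x/s-.4,250+y/s-.4,.008) for x,y in((93,130),(280,170))]
s2=380/90
d=[px(f,275+x/s2-.4,230+y/s2-.4,.080) for x,y in((477-380,155),(653-380,124))]
for q in(n,d):
    v=q[0]-q[1]; print(np.mean(q,0).round(4),np.linalg.norm(v).round(4),np.arctan2(v[1],v[0]).round(4))
hsv=cv2.cvtColor(f["pixels"],cv2.COLOR_BGR2HSV)
m=cv2.inRange(hsv,(18,120,90),(35,255,255)); m[:, :270]=0;m[:,370:]=0;m[:220]=0;m[320:]=0
P=cv2.findNonZero(m); W=np.array([px(f,*p[0],.063)[:2] for p in P],np.float32)
print("table",W.mean(0),cv2.minAreaRect(W*1000))
v=n[0]-n[1]; a=np.arctan2(v[1],v[0])-np.pi/2
c=np.mean(n,0)
for k in (a,a+np.pi): print(k, bot.ik([c[0],c[1],.16],down(k)), np.hypot(c[0],c[1]))
E
```

```text
[0.477 0.276 0.008] 0.0919 1.3928
[0.5153 0.0298 0.08  ] 0.0906 1.7794
table [0.5155863  0.02970142] ((515.7454833984375, 29.58755874633789), (90.45771789550781, 128.58993530273438), 12.156102180480957)
-0.17803291503063123 [0.52456065 0.3805634  0.0112989  1.20153183 0.         2.2733899 ] 0.5511374976482457
2.963559738559162 [ 0.52456065  0.3805634   0.0112989   1.20153183  0.         -0.86820276] 0.5511374976482457
```

```bash
python3 - <<'E'
from h import *
a=-0.178
bot.movep([.477,.276,.13],down(a))
f=bot.grab_frame("wrist"); im=f["pixels"].copy()
c,s=np.cos(a),np.sin(a)
for y in(46,-46):
    p=np.array([.477-s*y/1e3,.276+c*y/1e3,.008]); u=proj(f,p,True); print(u)
    cv2.circle(im,tuple(int(round(t)) for t in u),3,(0,0,255),1)
cv2.imwrite("pics/w1.png",im); print(bot.observe()["clock"],bot.observe()["tool_pos"])
E
```

```text
[322.43121099 167.97688306]
[322.92861013 285.48342135]
3.3083 [0.47748949 0.27527207 0.13013585]
```

View pics/w1.png

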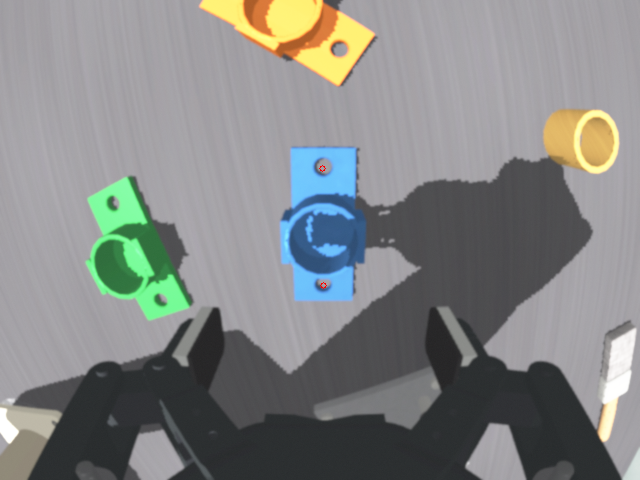

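The wrist view shows the blue ring with the predicted hole marks falling on the real holes at (322,168) and (323,285). I grasp it now.

```bash
python3 - <<'E'
from h import *
a=-0.178
bot.movel([.477,.276,.009],down(a),v=.12)
bot.set_gripper(.05); o=bot.observe(); print(o["width"],o["tool_pos"])
f=bot.grab_frame("wrist"); cv2.imwrite("pics/w2.png",f["pixels"])
z0=o["ft_force"]
bot.movel([.477,.276,.16],v=.15); o=bot.observe(); print(o["clock"],o["width"],o["ft_force"]-z0)
f=bot.grab_frame("wrist"); cv2.imwrite("pics/w3.png",f["pixels"])
E
```

```text
0.05514232444450279 [0.47770742 0.2764028  0.00997466]
6.0583 0.05470190988683623 [-0.58421251  0.20957256 -7.02325442]
```

View pics/w3.png

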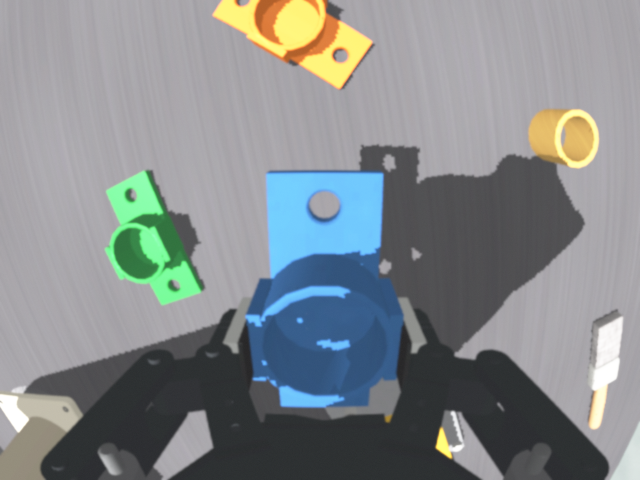

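The ring is held squarely, with its near hole at (324,204). I compute its offset in the hand and hover over the dowels.

```bash
python3 - <<'E'
from h import *
f=bot.grab_frame("wrist"); o=bot.observe()
from scipy.spatial.transform import Rotation as R
M=R.from_rotvec(o["tcp_rot"]).as_matrix()
zt=o["tool_pos"][2]-.00997+.008
g=f["pixels"][170:240,280:370]
# hole centroid: non-blue inside plate
hsv=cv2.cvtColor(g,cv2.COLOR_BGR2HSV); m=cv2.inRange(hsv,(95,120,40),(125,255,255)); inv=255-m
n,l,st,ce=cv2.connectedComponentsWithStats(inv); 
for i in range(1,n):
    if 200<st[i,4]<2500: print(st[i],ce[i]+[280,170]); h=ce[i]+[280,170]; p=px(f,*h,zt,True); print("hole tool",M.T@(p-o["tool_pos"]))
for q in((268,171),(382,171)): print("corner tool",M.T@(px(f,*q,zt,True)-o["tool_pos"]))
a=.2087
bot.movep([.5154,.0298,.19],down(a)); o=bot.observe(); print(o["tool_pos"],o["clock"])
bot.movel([.5154,.0298,.115],v=.12)
f=bot.grab_frame("wrist"); cv2.imwrite("pics/w4.png",f["pixels"]); print(bot.observe()["tool_pos"])
g=bot.grab_frame("scene"); crop(g,230,130,200,160,4,"pics/s4.png")
E
```

```text
[ 29  21  32  28 709] [324.16643159 204.45980254]
hole tool [ 0.00070305 -0.04767525  0.00188319]
corner tool [-0.02135256 -0.06135537  0.00190491]
corner tool [ 0.02343409 -0.06132906  0.00181113]
[0.51528042 0.03034051 0.18966015] 7.1417
[0.51625054 0.03022359 0.11588824]
```

View pics/w4.png

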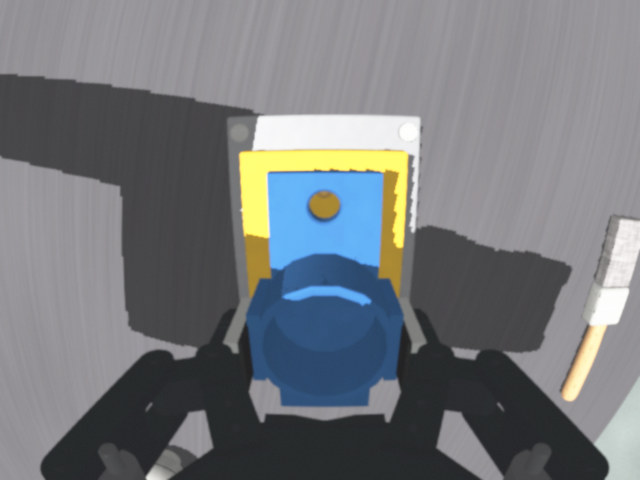

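View pics/s4.png

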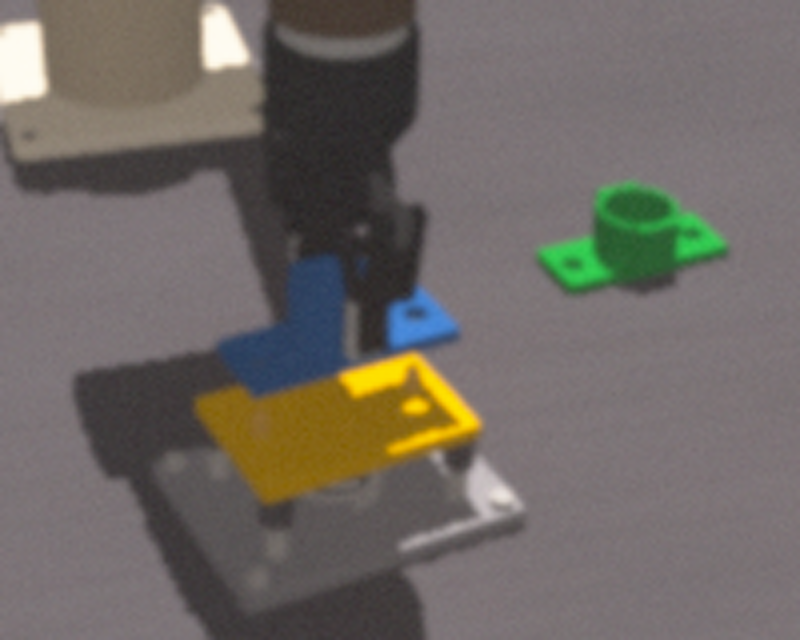

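The ring hovers square over the table, and the near dowel tip shows through the hole around (324,193). I zoom in and compare.

```bash
python3 - <<'E'
from h import *
from scipy.spatial.transform import Rotation as R
f=bot.grab_frame("wrist"); o=bot.observe(); print(o["tool_pos"],o["tcp_rot"],down(.2087))
M=R.from_rotvec(o["tcp_rot"]).as_matrix()
im=f["pixels"]
crop(f,290,170,70,60,10,"pics/w5.png")
c=np.array([.5154,.0298]);a=.2087
p=np.array([c[0]-np.sin(a)*.046,c[1]+np.cos(a)*.046])
print("dowel tip exp",proj(f,[*p,.080],True),"base",proj(f,[*p,.063],True))
# edges of table top in world from wrist
for q in((241,152),(407,151)): print(px(f,*q,.063,True))
for sx in(-1,1):
    w=c+np.array([np.cos(a),np.sin(a)])*.045*sx+np.array([-np.sin(a),np.cos(a)])*.065
    print("corner exp",proj(f,[*w,.063],True))
E
```

```text
[0.51630818 0.03000884 0.11606446] [3.12438116 0.32758655 0.00357365] [3.12450389 0.32723057 0.        ]
dowel tip exp [320.58100075 191.59234368] base [320.86366047 185.48453047]
[0.46044963 0.08436073 0.063     ]
[0.54671312 0.10308187 0.063     ]
corner exp [236.36434289 151.73183613]
corner exp [405.49933644 151.32782077]
```

View pics/w5.png

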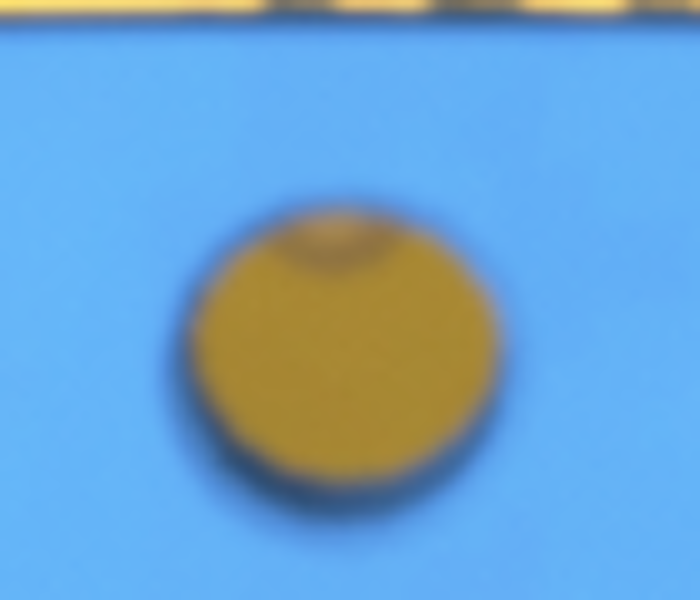

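```bash
python3 - <<'E'
from h import *
from scipy.spatial.transform import Rotation as R
f=bot.grab_frame("wrist"); o=bot.observe()
M=R.from_rotvec(o["tcp_rot"]).as_matrix(); print(M.round(4).tolist())
T=o["tool_pos"]
for z in(.080,): print("dowel tool",M.T@(px(f,323.5,192.3,z,True)-T))
print("hole tool",M.T@(px(f,324.2,204.5,T[2]-.00997+.008,True)-T))
for q in((241,152),(407,151)): print("tablecorner tool",M.T@(px(f,*q,.063,True)-T))
E
```

```text
[[0.9783, 0.2073, 0.002], [0.2073, -0.9783, 0.0001], [0.002, 0.0003, -1.0]]
dowel tool [ 0.00052694 -0.04562176  0.0359554 ]
hole tool [ 0.00091829 -0.04736625  0.00195793]
tablecorner tool [-0.04338215 -0.06475672  0.05286183]
tablecorner tool [ 0.04489213 -0.06517531  0.05303859]
```

```bash
python3 - <<'E'
from h import *
bot.movel([.5153,.0283,.0935],down(.2087),v=.08); bot.wait(.1)
f=bot.grab_frame("wrist"); o=bot.observe(); print(o["tool_pos"],o["ft_force"],o["clock"])
crop(f,270,150,110,80,7,"pics/w6.png")
g=bot.grab_frame("scene"); crop(g,250,180,130,100,6,"pics/s6.png")
E
```

```text
[0.51577335 0.02832773 0.09403412] [ 0.21150216 -0.3928712  -1.64903005] 8.6833
```

View pics/w6.png

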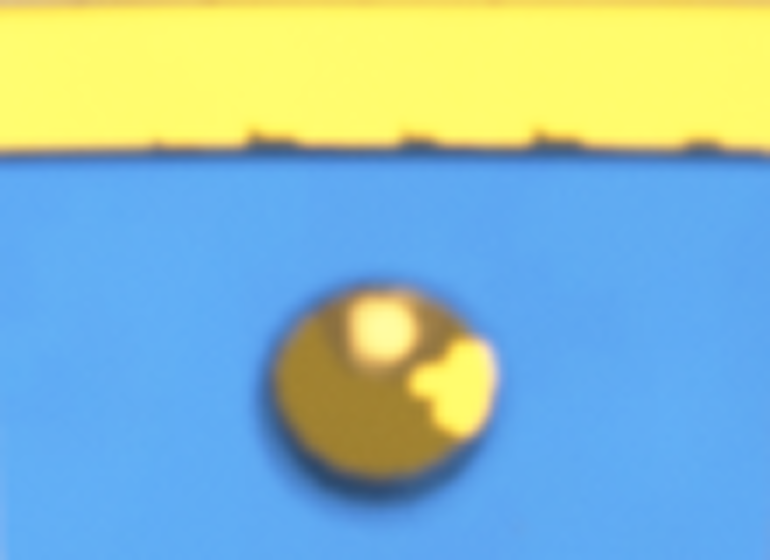

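View pics/s6.png

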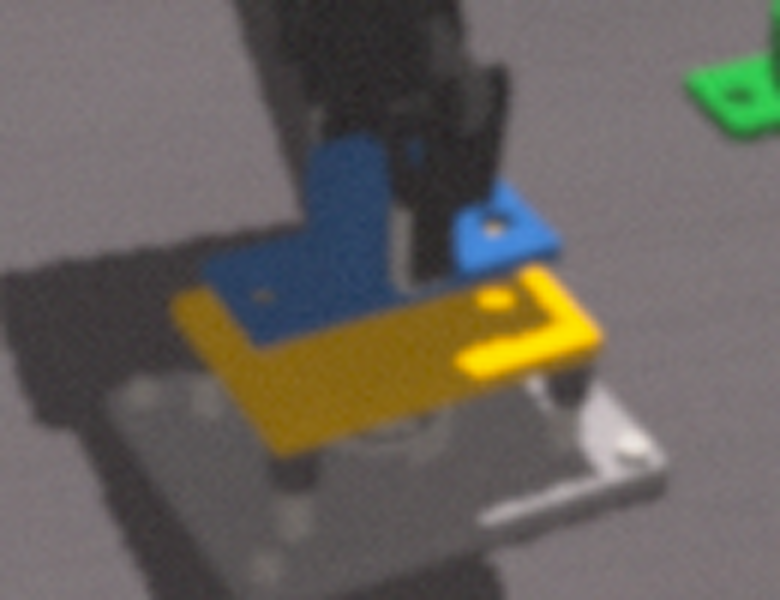

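The dowel tip is at (324.6,196.9) inside the hole, whose centre is (324.3,204.9), and both holes show brass. I recompute and lower.

```bash
python3 - <<'E'
from h import *
from scipy.spatial.transform import Rotation as R
f=bot.grab_frame("wrist"); o=bot.observe()
M=R.from_rotvec(o["tcp_rot"]).as_matrix();T=o["tool_pos"]
d=M.T@(px(f,324.5,196.9,.080,True)-T); h=M.T@(px(f,324.3,204.5,T[2]-.002,True)-T); print("d",d,"h",h)
e=M@np.array([d[0]-h[0],d[1]-h[1],0])
x,y=.5153+e[0],.0283+e[1]; print(x,y)
z=.0935; 
while z>.070:
    z-=.003 if z>.080 else .0015
    bot.movel([x,y,z],v=.05); o=bot.observe(); print(round(z,4),o["tool_pos"].round(4),o["ft_force"].round(1),round(o["clock"],2))
    if o["ft_force"][2]>4: break
f=bot.grab_frame("wrist"); crop(f,220,130,200,150,4,"pics/w7.png")
E
```

```text
d [ 0.00093909 -0.04788447  0.01400496] h [ 0.00086763 -0.04730888  0.00199436]
0.5152506661285106 0.028877906512824108
0.0905 [0.5151 0.0289 0.0903] [-1.1 -0.1 -2.8] 9.03
0.0875 [0.515  0.0289 0.0872] [-0.1  0.3 -2.1] 9.28
0.0845 [0.515  0.0289 0.0842] [ 0.6 -0.4 -2.8] 9.53
0.0815 [0.515  0.0289 0.0812] [-0.3  0.  -3.1] 9.78
0.0785 [0.515  0.0289 0.0783] [ 0.1 -0.4 -3.3] 10.03
0.077 [0.5152 0.0289 0.0769] [ 0.  -0.6 -3.6] 10.28
0.0755 [0.5152 0.0289 0.0754] [ 0.2 -0.1 -1.9] 10.53
0.074 [0.5151 0.0289 0.0739] [-0.1  0.3 -2.7] 10.78
0.0725 [0.5155 0.0289 0.073 ] [-0.6 -0.2  1.9] 11.03
0.071 [0.5156 0.0289 0.0718] [-2.1 -1.3  5.5] 11.28
```

View pics/w7.png

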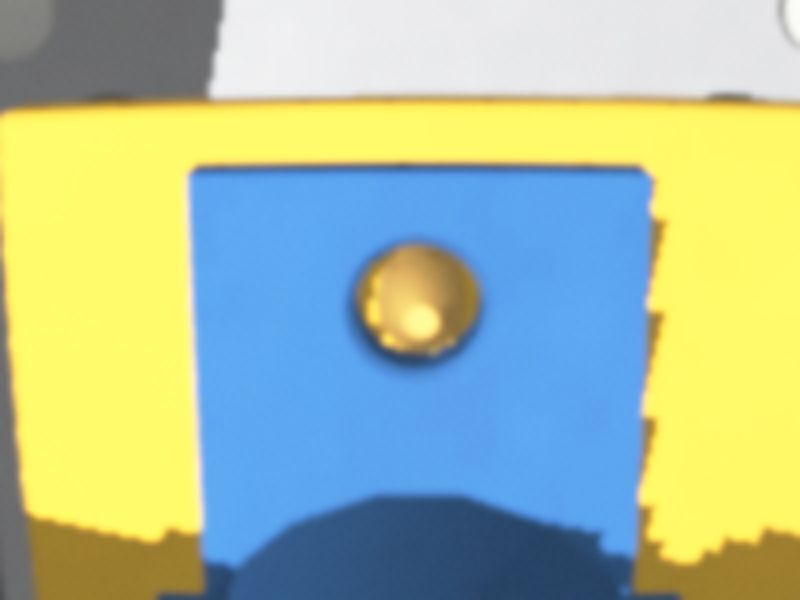

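The ring went down without side force and made contact at TCP z 0.073, the height expected for seating. The dowel stands well through the near hole. I release it, check, and go to the flask.

```bash
python3 - <<'E'
from h import *
bot.movel([.5152,.0289,.0728],v=.05)
bot.set_gripper(.085)
bot.movel([.5152,.0289,.17],v=.2)
o=bot.observe();print(o["clock"])
f=bot.grab_frame("wrist"); cv2.imwrite("pics/w8.png",f["pixels"])
t=bot.grab_frame("top"); g=bot.grab_frame("scene")
print(px(t,461.8-.4,270.3-.4,.118),px(g,170-.3,228.7-.3,.118))
p=px(t,461.4,269.9,.118)
bot.movep([p[0],p[1],.25],down(np.pi/2))
f=bot.grab_frame("wrist"); cv2.imwrite("pics/w9.png",f["pixels"])
print(proj(f,[p[0],p[1],.118],True),proj(f,[p[0],p[1],.034],True),bot.observe()["tool_pos"],bot.observe()["clock"])
t=bot.grab_frame("top"); crop(t,260,220,120,90,6,"pics/t9.png")
E
```

```text
12.625
[ 0.50310873 -0.26464656  0.118     ] [ 0.50406509 -0.26415382  0.118     ]
[323.6992566  225.82139665] [323.77213464 202.00240118] [ 0.50318483 -0.2640102   0.24961637] 14.4917
```

View pics/w9.png

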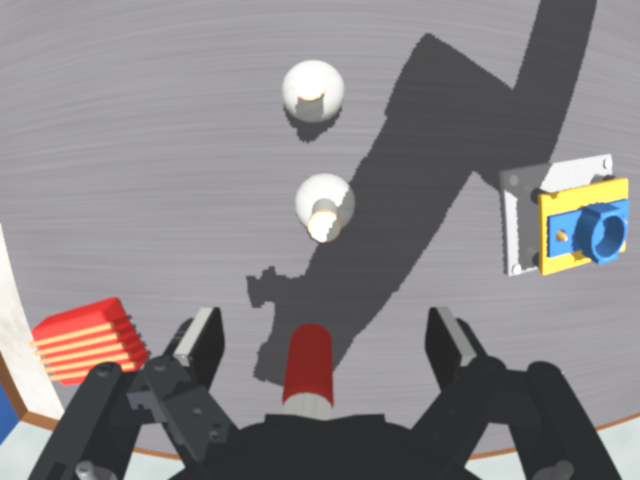

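View pics/t9.png

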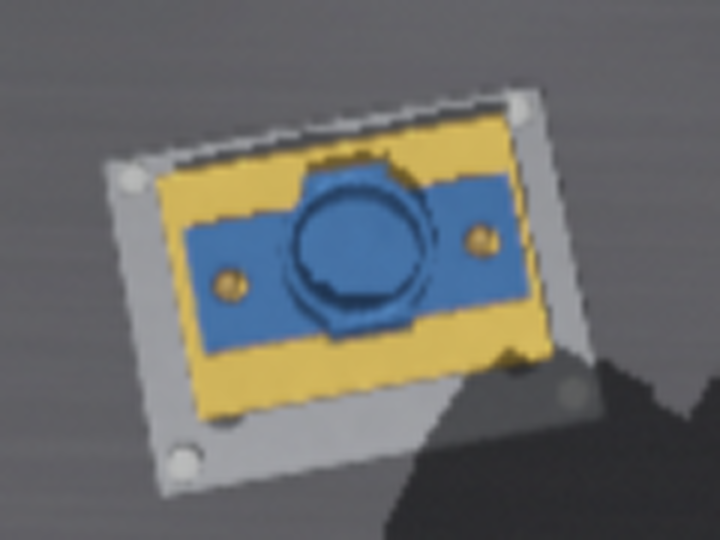

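View pics/w8.png

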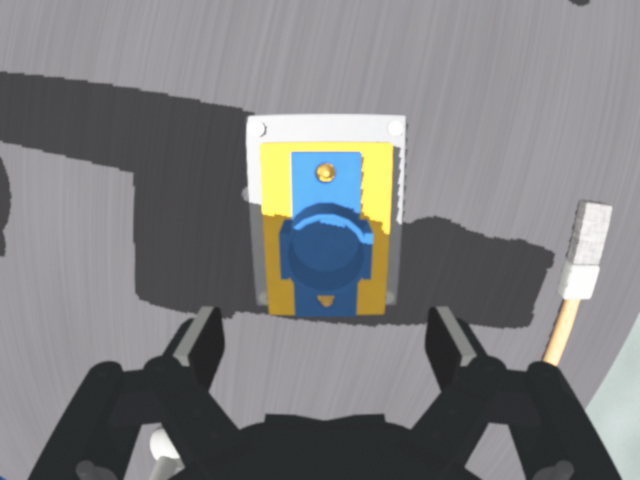

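The ring lies flat with both brass dowels through its holes (top crop (232,285) and (482,242)). The wrist view shows the chosen flask's neck top at (323,226), where predicted, so I grasp it.

```bash
python3 - <<'E'
from h import *
bot.set_gripper(.06)
bot.movel([.5034,-.2644,.078],down(np.pi/2),v=.15)
bot.set_gripper(.015); o=bot.observe(); print(o["width"],o["tool_pos"],o["ft_force"])
bot.movel([.5034,-.2644,.24],v=.15); o=bot.observe(); print(o["clock"],o["width"],o["ft_force"],o["tool_pos"])
f=bot.grab_frame("wrist"); cv2.imwrite("pics/w10.png",f["pixels"])
g=bot.grab_frame("scene"); crop(g,110,100,160,120,5,"pics/s10.png")
E
```

```text
0.022798829211796073 [ 0.50397429 -0.26457314  0.07886217] [-0.47354468  0.55348581  4.51506143]
17.875 0.02287066806408067 [ 0.29532393 -0.32401593 -4.44562169] [ 0.50270841 -0.26406597  0.23858946]
```

View pics/w10.png

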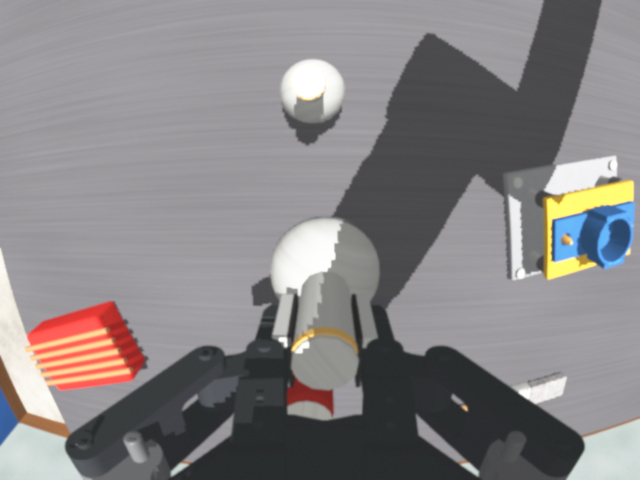

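View pics/s10.png

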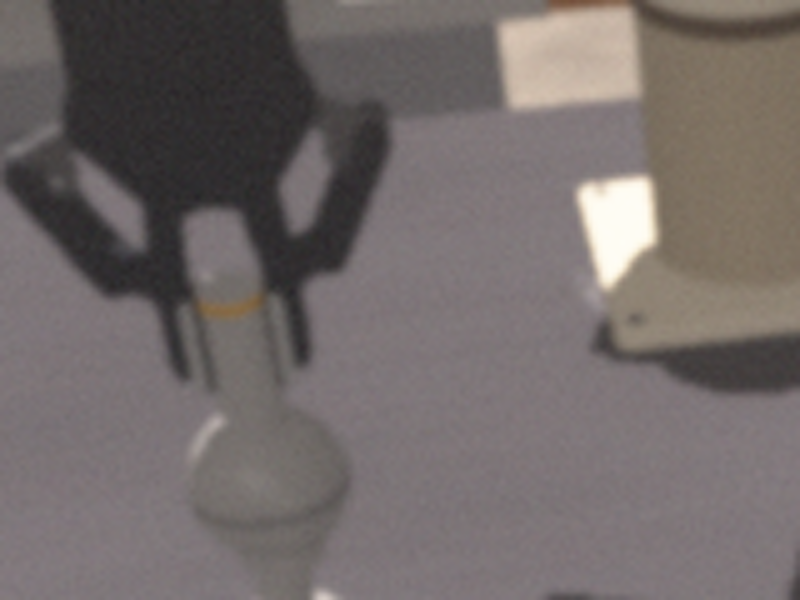

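```bash
python3 - <<'E'
from h import *
from scipy.spatial.transform import Rotation as R
f=bot.grab_frame("wrist"); o=bot.observe(); T=o["tool_pos"]; M=R.from_rotvec(o["tcp_rot"]).as_matrix()
print(proj(f,T+[0,0,-.045],True),"bulb exp"); print(proj(f,T+[0,0,.039],True),"top exp")
print("bulb tool",M.T@(px(f,325.5,268,T[2]-.045,True)-T)); print("top tool",M.T@(px(f,325,368,T[2]+.039,True)-T))
t=bot.grab_frame("top")
# ring bore centre by top-camera: dowels through holes at z .080
print(bot.ik([.5153,.03,.26],down(np.pi/2)))
bot.movep([.5153,.03,.26],down(np.pi/2))
bot.movel([.5153,.03,.19],v=.12); bot.wait(.1)
o=bot.observe(); print(o["tool_pos"],o["ft_force"],o["clock"])
f=bot.grab_frame("wrist"); cv2.imwrite("pics/w11.png",f["pixels"])
g=bot.grab_frame("scene"); crop(g,230,100,160,160,4,"pics/s11.png")
E
```

```text
[324.29838255 270.5024593 ] bulb exp
[324.6284359  364.99720468] top exp
bulb tool [ 0.00061088 -0.0013953   0.04500356]
top tool [ 0.00016879  0.00126336 -0.03900246]
[0.05815287 0.26285968 0.10879974 1.41673638 0.         0.05815287]
[0.51622284 0.02978556 0.19115556] [ 0.127429   -0.3220185  -3.23027924] 20.0417
```

View pics/w11.png

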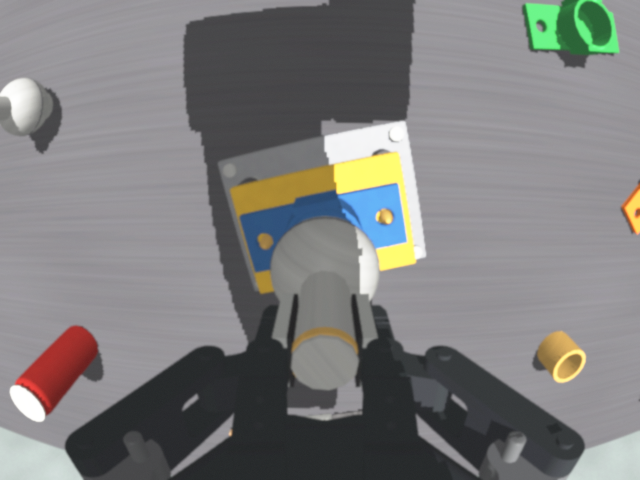

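View pics/s11.png

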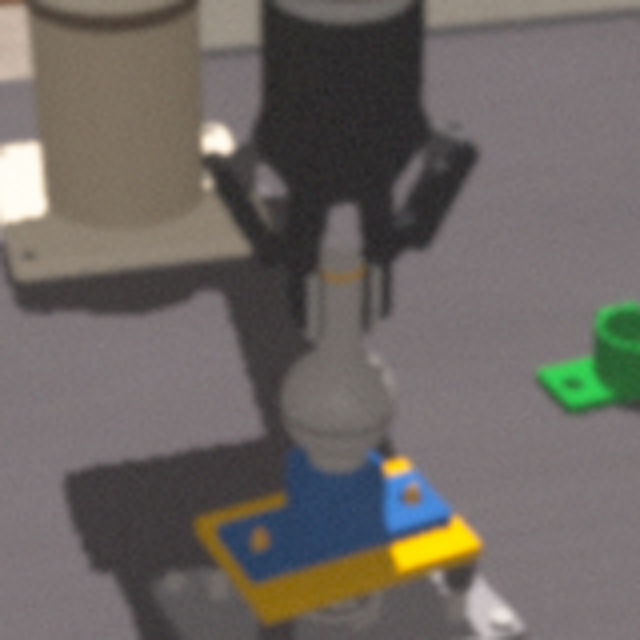

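The flask is upright in the grip and directly over the ring, its foot about 9 mm above the rim. I lower it with the force watched, dwell once seated, then press.

```bash
python3 - <<'E'
from h import *
x,y=.5150,.0300
def rep(z):
    o=bot.observe(); print(round(z,4),o["tool_pos"].round(4),o["ft_force"].round(1),round(o["width"],4),round(o["clock"],2)); return o
z=.172
bot.movel([x,y,z],v=.08); rep(z)
while z>.160:
    z-=.0015; bot.movel([x,y,z],v=.04); o=rep(z)
    if o["ft_force"][2]>3: break
bot.wait(.4); rep(z)
g=bot.grab_frame("scene"); crop(g,230,100,160,160,4,"pics/s12.png")
f=bot.grab_frame("wrist"); cv2.imwrite("pics/w12.png",f["pixels"])
E
```

```text
0.172 [0.5145 0.03   0.1717] [-0.9 -0.3 -4.4] 0.0226 20.52
0.1705 [0.5153 0.03   0.1708] [ 0.4  0.4 -3.2] 0.0229 20.77
0.169 [0.515 0.03  0.169] [-0.1 -0.1 -4.1] 0.0226 21.02
0.1675 [0.5153 0.0299 0.1676] [ 0.6  0.8 -3.4] 0.0225 21.27
0.166 [0.5157 0.0297 0.1668] [ 1.2 -2.1  1. ] 0.0228 21.52
0.1645 [0.5156 0.0297 0.165 ] [ 1.5 -2.2  2.8] 0.0227 21.77
0.163 [0.5155 0.0298 0.1633] [ 2.3 -2.7  3.2] 0.0228 22.02
0.163 [0.5154 0.0298 0.1632] [ 2.6 -3.1  2.2] 0.0228 22.42
```

View pics/s12.png

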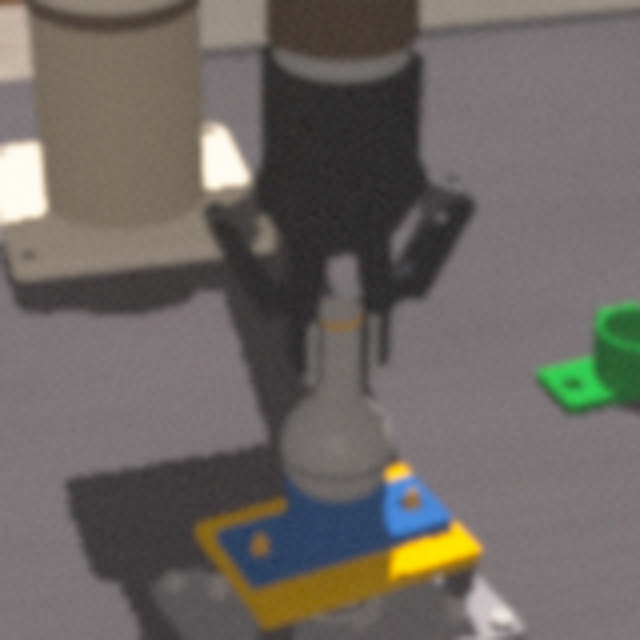

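View pics/w12.png

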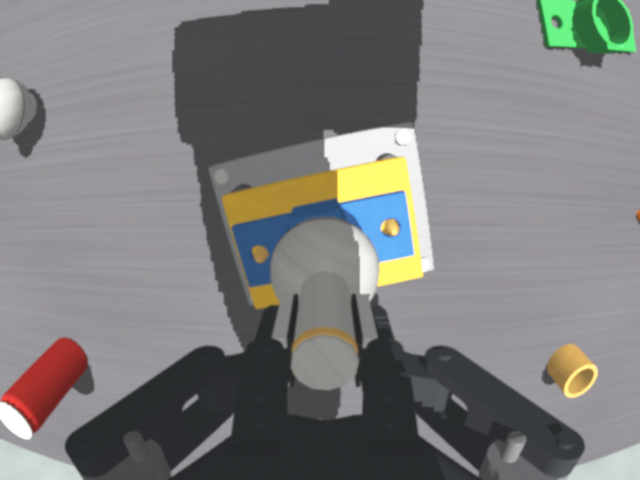

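Contact came at TCP z 0.167 as predicted. The flask sits upright in the ring (bulb in the rim around scene crop (335,470)) and the table is just starting down. Now I press to the stop.

```bash
python3 - <<'E'
from h import *
x,y=.5148,.0302
def rep(z):
    o=bot.observe(); print(round(z,4),o["tool_pos"].round(4),o["ft_force"].round(1),round(o["width"],4),round(o["clock"],2)); return o
z=.163
while z>.141:
    z-=.002; bot.movel([x,y,z],v=.04); o=rep(z)
    if o["ft_force"][2]>22: break
bot.wait(.3); rep(z)
g=bot.grab_frame("scene"); crop(g,230,100,160,160,4,"pics/s13.png")
f=bot.grab_frame("wrist"); cv2.imwrite("pics/w13.png",f["pixels"])
E
```

```text
0.161 [0.5153 0.0299 0.1612] [ 3.1 -4.9  4.7] 0.0228 22.77
0.159 [0.5153 0.03   0.1594] [ 2.9 -4.2  6.3] 0.0228 23.02
0.157 [0.5154 0.0299 0.1576] [ 2.1 -3.9  7.4] 0.0224 23.27
0.155 [0.5155 0.03   0.1558] [ 1.9 -4.1  8. ] 0.0225 23.52
0.153 [0.5155 0.0299 0.154 ] [ 2.4 -4.   8.7] 0.0226 23.77
0.151 [0.5156 0.0299 0.1522] [ 1.2 -4.4 10.8] 0.0224 24.02
0.149 [0.5156 0.03   0.1504] [ 1.  -4.9 10.9] 0.0225 24.27
0.147 [0.5157 0.0299 0.1487] [ 0.5 -4.8 11.8] 0.0226 24.52
0.145 [0.5159 0.0298 0.148 ] [-1.9 -4.8 18.6] 0.0226 24.77
0.143 [0.5163 0.0298 0.1478] [-3.8 -5.  26.9] 0.0226 25.02
0.143 [0.5163 0.0298 0.1478] [-4.  -6.6 28. ] 0.0226 25.32
```

View pics/s13.png

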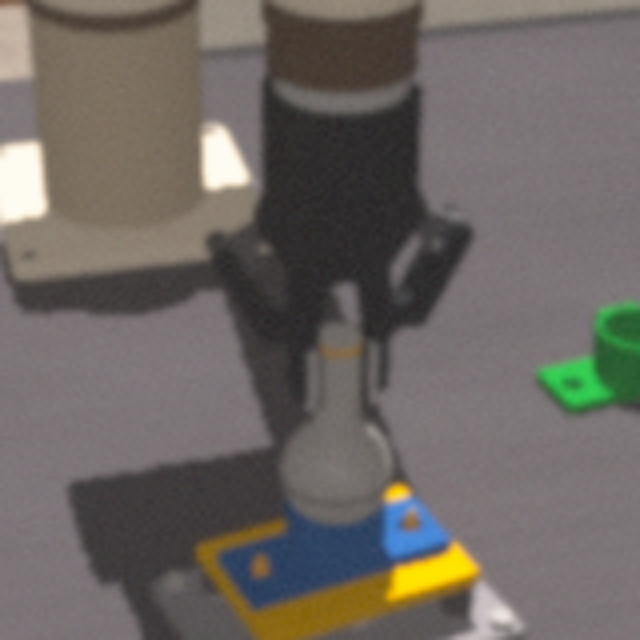

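View pics/w13.png

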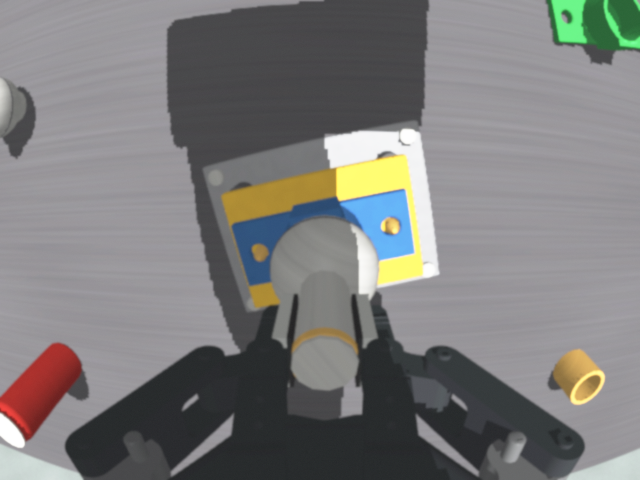

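The force jumped from 12 N to 28 N over the last 1 mm of actual motion, at TCP z 0.148 (19 mm below first contact). That is the hard stop. The flask is unmoved in the jaws, the table edge dropped about 6 px in the scene view, and the ring is still over both dowels. I hand in while holding.

```bash
python3 - <<'E'
from h import *
g=bot.grab_frame("scene"); a=.2087;c=np.array([.5154,.0298])
w=c+np.array([np.cos(a),np.sin(a)])*.045+np.array([-np.sin(a),np.cos(a)])*.065
for z in(.063,.045): print((proj(g,[*w,z])-[230,100])*4)
o=bot.observe(); print(o["tool_pos"],o["ft_force"],o["clock"])
bot.close_job()
E
```

```text
[479.78173646 543.47081272]
[477.98812728 569.79434194]
[0.51627607 0.02976559 0.1478232 ] [-2.95398779 -5.32960465 28.08334944] 25.4667
the job is handed in; nothing more can be done
```

I fitted the blue ring over both dowels and stood the farther flask in it, neck up. I then pressed the flask down until the sprung table reached its stop. I handed the job in at about 25.5 s with the flask still gripped and pressed down; no verdict is reported.

- **Ring:** Contact came at the expected seating height, and the top view showed it flat with both dowels through its holes. It was still over both dowels in the last pictures.
- **Table on its stop:** The tool ended 19 mm below first contact with the flask, against 18 mm of travel. The upward force rose sharply over the last 1 mm, to 28 N. The visible table corner dropped 25 px in the enlarged scene crop, against 26 px predicted for full travel.
- **Flask:** It did not slip in the jaws. It leans at most about 0.03 rad in the grip.
- **Leftover disagreements:** A sideways force of about 6 N remained at the end. Position readings disagreed with each other by about 1 mm or less.
- **Bystanders:** I never reached toward the brush, spray can or coupling, but I did not measure their positions again at the end.

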